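# Sort round tubes from a flat tissue cassette with the tilting board

### The arm

A 7-joint arm with a two-finger parallel gripper is mounted at the origin on a cart in front of the work surface, level with it; the furniture and walls round the work are solid. World frame = base frame: x ahead of the robot, y to its left, z up, the work surface at z = 0. Lengths are in m, angles in rad, forces in N, time in s.
With the tool pointing down it reaches from about 0.4 to 0.85 m from the base axis. Payload 4.5 kg.
Tool frame: the origin (TCP) lies midway between the tips of the shut fingers; the grasp point (between the pads) lies 19 mm behind it; z points along the fingers, x is the direction in which the jaws open and shut, and the axes are right-handed (so a half turn about z gives the same grasp; the last joint's range is limited). The gripper opens to 88 mm and grips with 3 to 60 N. Pads are 18 mm wide; open, the fingers measure 123 mm over their backs; the gripper's body (75 mm by 187 mm) begins 45 mm behind the grasp point.
Start: joints at [1.245, 0.689, -0.195, 1.565, 0.157, 0.902, -0.215], TCP at [0.22, -0.585, 0.239] pointing down, gripper open.
Joint ranges: [-3.01, 3.01], [-0.46, 2.08], [-1.47, 1.51], [0.13, 2.56], [-1, 4.14], [0.04, 2.09], [-2.66, 2.66]. Speed limits (rad/s): [2.57, 2.57, 3.14, 3.14, 3.14, 3.14, 3.14].

### API

Orientations are given as a unit quaternion [x, y, z, w].
In Python, from plant import r gives the robot as it stands. The module is installed in compiled form; this text tells all that it offers.
- The arm moves only by the tool play_rows, never from a script. Its argument "increments" is a list of rows, each a list of 7 numbers: the opening, from 0 (shut) to 1 (fully open), then the shift along the tool's x, y, z in mm, then the turn, a rotation vector about the tool's x, y, z in rad. In form: [[hand, dx, dy, dz, wx, wy, wz], ...]. A call has exactly 8 rows; each row shifts and turns the pose as measured when the row begins, along the tool's axes as they then stand; what a row does not reach is not made up. A row lasts 1/8 s, in which the tool goes at most 62.5 mm and 10.7 degrees, less where a joint would pass 70% of its speed; a pose out of reach is approached as far as the arm can. A call is refused whole if a number of a shift passes 62.5 or a number of a turn 0.188, either way. A call with a gripper value outside its range is refused whole. The fingers move at their own pace and stop on an object; "grip_force" is the grip in N (left out, the last holds). Time passes only in rows, so rows that do not move let the fingers close, or fill a call up. It gives the time, the measured TCP pose, the force and the opening at its end, in the units of the state.
- r.get_state(): the state, without advancing time (a new reading comes with each control period).
- r.snapshot(name): name is "scene" or "top" or "wrist"; returns the picture (420x560x3 uint8, red, green, blue); there is no depth.
- r.get_calibration(name): a dict with "fx", "fy", "cx", "cy" (pixels), "R" (3x3) and "t" (3): a world point X has camera coordinates R X + t. Camera axes: x right, y down, z forward; pixel columns grow to the right and rows downward; lengths in m; the calibration is good to about 2 mm. A picture is of the moment at which its call begins: read the wrist's pose just before it. get_calibration takes no time and is no camera call; for the wrist camera it gives the pose at the moment of the call.
- r.finish_job(): hands the job in, once; it reports no verdict.
The state is a dict: "clock": time; "q": joint angles; "qd": joint speeds; "joint_torque": joint torques, N m; "tool_pos": TCP position; "eef_rot": TCP orientation; "contact_force": force on the tool from outside, world axes, zero at the start; "moment": the same for the moment, N m; "opening": opening from 0.0 (shut) to 1.0 (fully open).
Only numpy, scipy, OpenCV 4.12 (cv2) and the standard library are available. Lean on these libraries where they do the work, as an engineer would, in place of code of your own. Each camera call takes 0.05 s, during which the arm holds its last target.

### The job

Lift the tilting board by its handle so that both round tubes roll off into the trough at its far end by themselves, without the gripper touching the tubes, while the flat cassette stays on the board. Then lower the board back down flat, and put the cassette, lying flat and the same way up, into the shallow open rectangular tray. Leave the covered culture dish where it stands.

Things in the scene. Friction and masses are not known exactly. Their poses are not given: they have to be found in the camera images.
- sorter: Grey base 300x144 mm, fixed, with hinged dark board and, at its far (+x) end, a catch trough. Origin on the counter under it, z up, x from handle end (-0.145) to trough end (0.155). Hinge line along y at x 0.075, z 0.040. Level board: x -0.140 to 0.083, top z 0.045, side rails 9 mm high, inner faces y +-0.060. Trough inside: x 0.082 to 0.150, y +-0.067, floor z 0.006, end wall to z 0.070.
- board (a joint): Tilt of the board in rad: 0 is level (it rests on feet), grows as the handle end is lifted, stop at 0.5. About 2 N at the handle lifts it; let go, it falls back to 0. Tubes begin to roll at 0.04 to 0.08; at 0.25 to 0.35 they roll off within about a second, while the cassette stays put by friction.
- board_handle (a point): Middle of the board's round steel handle bar, 12 mm thick, 42 mm above the board's top, horizontal, across the sorter (along its y), 78 mm clear between its posts. Level: at x -0.130, y 0, z 0.087 of the sorter. Moves on a circle about the hinge line; the bar may turn between the fingers. Axes turn with the board.
- tube_1: Capped round tube, clear with white contents and white ribbed cap, 15 mm diameter, 75 mm long, 20 g, lying across the board. Origin at mid-length on its axis; its y is its axis.
- tube_2: Second tube, the same as tube_1, also lying across the board.
- cassette: White slotted tissue cassette, a flat plate 40 x 28 x 8 mm, 20 g, lying slots up on the board between the handle and the tubes. Origin at the middle of its underside, x along its 40 mm length, z up.
- tray: Shallow open rectangular aluminium tray, 120 x 100 x 22 mm outside, walls and floor 4 mm, fixed on the counter. Origin at the middle of its underside, x along its 120 mm side, z up.
- petri_dish: Round covered culture dish, 93 mm diameter, 16 mm high: a bystander, standing loose on the counter. Origin at the middle of its underside.
Not all that is in view belongs to the job. What is shaped like the cassette but blue or orange is not meant.

How it is judged:
On the way, in this order (a step that is already met when the one before it is completed fails the run):
1. with the board tilted, both tubes have rolled into the trough and the cassette is still on the board (value of joint board above 0.04 rad and x of tube_1 in the frame of sorter between 0.08 and 0.152 m and y of tube_1 in the frame of sorter between -0.068 and 0.068 m and z of tube_1 in the frame of sorter between 0 and 0.045 m and x of tube_2 in the frame of sorter between 0.08 and 0.152 m and y of tube_2 in the frame of sorter between -0.068 and 0.068 m and z of tube_2 in the frame of sorter between 0 and 0.045 m and x of cassette in the frame of sorter between -0.14 and 0.083 m and y of cassette in the frame of sorter between -0.062 and 0.062 m and z of cassette in the frame of sorter between 0.04 and 0.16 m), for 0.2 s.
2. the board is back down with the cassette still on it (value of joint board below 0.03 rad and x of tube_1 in the frame of sorter between 0.08 and 0.152 m and y of tube_1 in the frame of sorter between -0.068 and 0.068 m and z of tube_1 in the frame of sorter between 0 and 0.045 m and x of tube_2 in the frame of sorter between 0.08 and 0.152 m and y of tube_2 in the frame of sorter between -0.068 and 0.068 m and z of tube_2 in the frame of sorter between 0 and 0.045 m and x of cassette in the frame of sorter between -0.14 and 0.083 m and y of cassette in the frame of sorter between -0.062 and 0.062 m and z of cassette in the frame of sorter between 0.04 and 0.16 m), for 0.2 s.
At the end, for the whole second after the job is handed in: Both tubes lie at rest in the trough, the board is down (under 0.03 rad), and the cassette lies inside the tray on its floor, slots up within 10 degrees, at rest (x of tube_1 in the frame of sorter between 0.08 and 0.152 m and y of tube_1 in the frame of sorter between -0.068 and 0.068 m and z of tube_1 in the frame of sorter between 0 and 0.045 m and x of tube_2 in the frame of sorter between 0.08 and 0.152 m and y of tube_2 in the frame of sorter between -0.068 and 0.068 m and z of tube_2 in the frame of sorter between 0 and 0.045 m and value of joint board below 0.03 rad and x of cassette in the frame of tray between -0.05 and 0.05 m and y of cassette in the frame of tray between -0.04 and 0.04 m and z of cassette in the frame of tray below 0.012 m and angle between cassette's own z axis and vertical below 0.17 rad and linear speed of cassette below 0.02 m/s and linear speed of each of tube_1, tube_2 below 0.03 m/s); the robot touches nothing.
It fails at once if the gripper touches a tube (over 1 N) (contact force between the fingers and tube_1 above 1 N or contact force between the fingers and tube_2 above 1 N).
It fails at once if the culture dish is moved by more than 30 mm (distance of petri_dish from where it was at the start of the episode above 0.03 m).
It also fails if it takes over 53 s, if anything falls off the work surface, if the arm or the gripper's body presses on something with over 40 N, if the wrist force passes 120 N, or if a joint passes its speed limit or range.

## Working session

There is one attempt and no reset: what is moved stays moved. The work goes in short steps, Python scripts to look and compute and a tool call to move; the robot and the scene stay as the last step left them, time stands still between calls to the robot, and variables do not carry over. Pictures are saved under pics/ and viewed, and the job is handed in when it is done.

Besides the shell and the picture viewer there is one more tool, called as a command line: name --pt "numbers of a row" for each row, then --argument value for the rest. play_rows: Moves the arm, as the interface text tells. Its arguments: {"type":"object","properties":{"increments":{"type":"array"},"grip_force":{"type":"number"}},"required":["increments"]}

```bash
mkdir -p pics; cat > h.py <<'E'
import numpy as np, cv2
from plant import r
from scipy.spatial.transform import Rotation as Ro
def save(n,f):
    im=r.snapshot(n); cv2.imwrite('pics/'+f,im[:,:,::-1]); return im
def px(n,X,c=None):
    c=c or r.get_calibration(n); p=np.array(c['R'])@np.array(X)+np.array(c['t']); return (c['fx']*p[0]/p[2]+c['cx'],c['fy']*p[1]/p[2]+c['cy'])
def ray(n,u,v,z,c=None):
    c=c or r.get_calibration(n); R=np.array(c['R']);t=np.array(c['t']); o=-R.T@t; d=R.T@np.array([(u-c['cx'])/c['fx'],(v-c['cy'])/c['fy'],1]); return o+d*(z-o[2])/d[2]
E
python3 - <<'E'
from h import *
s=r.get_state(); print(s)
save('scene','s0.png');save('top','t0.png')
E
```

```text
{'clock': 0.0, 'q': array([ 1.24482008,  0.68998718, -0.1945539 ,  1.56631739,  0.15728768,
        0.90247353, -0.21507219]), 'qd': array([-0.00056519,  0.00178522, -0.00076816,  0.00103661, -0.00167872,
        0.00126312, -0.00074435]), 'joint_torque': array([ 6.61374506e-04, -5.27562511e+01, -1.26655418e+00, -1.53426164e+01,
       -5.26280247e-02,  6.29449802e-03,  1.75755767e-04]), 'tool_pos': array([ 0.21980349, -0.58441815,  0.23791613]), 'eef_rot': array([ 8.22249161e-01, -5.69126974e-01, -7.62052336e-04, -4.72468980e-04]), 'contact_force': array([ 0.38966196,  0.40052047, -0.06977016]), 'moment': array([ 0.01058723,  0.00628481, -0.0002543 ]), 'opening': 0.999585859387494}
```

View pics/s0.png

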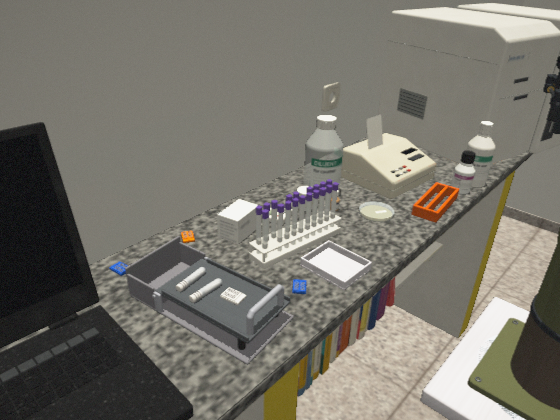

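View pics/t0.png

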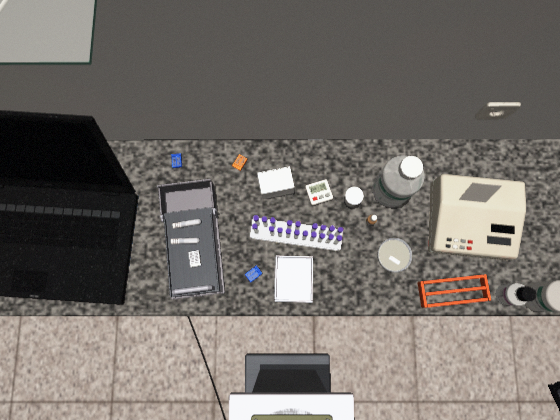

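```bash
python3 - <<'E'
from h import *
for X in [(0,0,0),(.5,0,0),(.5,.3,0),(.5,-.3,0),(.22,-.585,.24)]: print(X,px('top',X),px('scene',X))
im=cv2.imread('pics/t0.png')
cv2.imwrite('pics/t0c.png',cv2.resize(im[170:320,140:330],None,fx=4,fy=4,interpolation=cv2.INTER_CUBIC))
im=cv2.imread('pics/s0.png')
cv2.imwrite('pics/s0c.png',cv2.resize(im[220:370,110:310],None,fx=4,fy=4,interpolation=cv2.INTER_CUBIC))
E
```

```text
(0, 0, 0) (np.float64(290.4089364573428), np.float64(457.04535144550005)) (np.float64(552.4318966368962), np.float64(382.7930209217051))
(0.5, 0, 0) (np.float64(289.5079105471011), np.float64(256.74879468832506)) (np.float64(312.87436395884737), np.float64(258.5688258664835))
(0.5, 0.3, 0) (np.float64(179.06819324045313), np.float64(256.78964253193556)) (np.float64(212.03915667710461), np.float64(327.2942531405502))
(0.5, -0.3, 0) (np.float64(400.08753358387537), np.float64(256.7078950984087)) (np.float64(382.1301784833038), np.float64(211.3667069566872))
(0.22, -0.585, 0.24) (np.float64(573.3618648607198), np.float64(379.75067534847705)) (np.float64(554.061306062926), np.float64(125.85262692689932))
```

View pics/t0c.png

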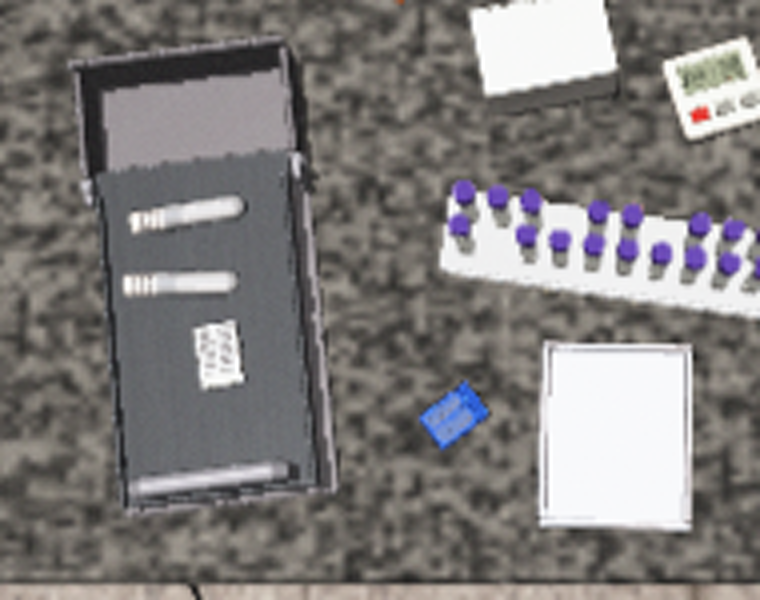

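View pics/s0c.png

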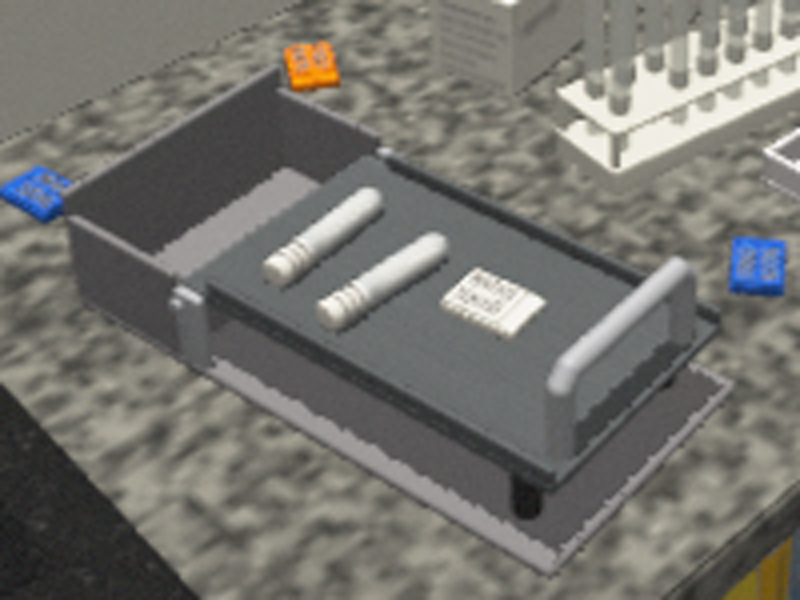

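```bash
cat > fit.py <<'E'
from h import *
from scipy.optimize import least_squares
ct,cs=r.get_calibration('top'),r.get_calibration('scene')
T=lambda u,v:(140+u/4,170+v/4); S=lambda u,v:(110+u/4,220+v/4)
obs=[('top',(.155,.072,.07),T(72,63)),('top',(.155,-.072,.07),T(287,40)),('top',(-.145,-.072,.004),T(337,490)),
('top',(-.13,.045,.09),T(137,485)),('top',(-.13,-.045,.09),T(288,470)),
('scene',(-.145,.072,.004),S(555,573)),('scene',(-.145,-.072,.004),S(733,380)),('scene',(.155,.072,.07),S(70,215)),('scene',(.155,-.072,.07),S(278,70)),
('scene',(-.13,.045,.09),S(562,380)),('scene',(-.13,-.045,.09),S(680,265))]
def W(p,X): c,s=np.cos(p[2]),np.sin(p[2]); return np.array([p[0]+c*X[0]-s*X[1],p[1]+s*X[0]+c*X[1],X[2]])
C={'top':ct,'scene':cs}
f=lambda p:np.concatenate([np.array(px(n,W(p,X),C[n]))-o for n,X,o in obs])
sol=least_squares(f,[.5,.27,0.1],loss='soft_l1'); p=sol.x
print(p); print(f(p).reshape(-1,2).round(1))
print('handle',W(p,(-.13,0,.087)))
for n,u,v,z in [('cas',218,353,.053)]+[('t1',186,215,.0525),('t2',180,283,.0525)]: print(n,ray('top',*T(u,v),z,ct))
print('cas scene',ray('scene',*S(493,300),.053,cs))
g=[ray('top',*T(u,v),.022,ct) for u,v in [(545,343),(692,345),(690,528),(540,526)]]; print(np.array(g).round(4),np.mean(g,0))
e=[ray('top',*T(u,v),.053,ct) for u,v in [(195,325),(236,320),(243,383),(202,389)]];print(np.array(e).round(4),np.mean(e,0))
E
python3 fit.py; python3 - <<'E'
from h import *
print(ray('top',395,255,.016))
E
```

```text
[0.53938382 0.26296054 0.11993991]
[[-1.6 -1.3]
 [-1.2 -1.9]
 [ 0.1  0.1]
 [-1.5  0.2]
 [-3.1 -0.4]
 [ 0.   0.9]
 [ 2.6  1.3]
 [-1.5 -6.5]
 [ 0.8 -2.5]
 [ 0.9 -2.3]
 [ 2.6 -1.5]]
handle [0.41031776 0.24740571 0.087     ]
cas [0.49091485 0.24804347 0.053     ]
t1 [0.58198384 0.27262752 0.0525    ]
t2 [0.5367947  0.27473898 0.0525    ]
cas scene [0.49136561 0.25287276 0.053     ]
[[ 0.5005  0.0358  0.022 ]
 [ 0.4991 -0.0622  0.022 ]
 [ 0.3795 -0.0592  0.022 ]
 [ 0.3808  0.0389  0.022 ]] [ 0.43996676 -0.01168209  0.022     ]
[[0.5092 0.2637 0.053 ]
 [0.5124 0.2371 0.053 ]
 [0.4715 0.2311 0.053 ]
 [0.4676 0.2576 0.053 ]] [0.49017478 0.24737024 0.053     ]
[ 0.50298893 -0.28248417  0.016     ]
```

```bash
cat > plan.py <<'E'
from h import *
def rows(wps, hand):
    """wps: list of (x,y,z,yaw of tool x in deg) one per row, tool down target"""
    s=r.get_state(); p=s['tool_pos']; R=Ro.from_quat(s['eef_rot'])
    out=[]
    for w in wps:
        d=R.inv().apply(np.array(w[:3])-p)*1000
        y=np.radians(w[3]); Rt=Ro.from_matrix(np.array([[np.cos(y),np.sin(y),0],[np.sin(y),-np.cos(y),0],[0,0,-1]]))
        rv=(R.inv()*Rt).as_rotvec()
        out.append([hand]+[round(float(a),1) for a in d]+[round(float(a),3) for a in rv]); p=np.array(w[:3]);R=Rt
    for i in range(0,len(out),8): print(str(out[i:i+8]).replace(' ',''))
def lin(tgt,n,hand):
    s=r.get_state(); p=s['tool_pos']; tx=Ro.from_quat(s['eef_rot']).apply([1,0,0]); y0=np.degrees(np.arctan2(tx[1],tx[0]))
    dy=(tgt[3]-y0+180)%360-180
    rows([tuple(p+(np.array(tgt[:3])-p)*k/n)+(y0+dy*k/n,) for k in range(1,n+1)],hand)
def st():
    s=r.get_state(); R=Ro.from_quat(s['eef_rot']); tx=R.apply([1,0,0]);tz=R.apply([0,0,1])
    print('t',round(s['clock'],2),'p',s['tool_pos'].round(4),'yaw',round(np.degrees(np.arctan2(tx[1],tx[0])),2),'z',tz.round(3),'F',s['contact_force'].round(1),'op',round(s['opening'],3))
E
python3 - <<'E'
from plan import *
w=[]
for k in range(1,17):
    az=np.radians(-69.4+100.5*k/16); rr=.624-.124*min(1,k/6)-.02*max(0,(k-6)/10)
    w.append((rr*np.cos(az),rr*np.sin(az),.24,-69.4+76.3*k/16))
rows(w,1)
E
```

```text
[[1,-24.7,-65.9,-2.0,0.0,0.002,-0.083],[1,-25.8,-63.1,0.0,0.0,0.0,-0.083],[1,-27.3,-60.1,0.0,0.0,0.0,-0.083],[1,-28.5,-57.1,0.0,0.0,0.0,-0.083],[1,-29.7,-54.1,0.0,0.0,0.0,-0.083],[1,-30.7,-51.1,0.0,0.0,0.0,-0.083],[1,-13.5,-53.0,0.0,0.0,0.0,-0.083],[1,-14.9,-52.4,0.0,0.0,0.0,-0.083]]
[[1,-16.2,-51.8,0.0,0.0,0.0,-0.083],[1,-17.5,-51.2,0.0,0.0,0.0,-0.083],[1,-18.8,-50.5,0.0,0.0,0.0,-0.083],[1,-20.0,-49.7,0.0,0.0,0.0,-0.083],[1,-21.2,-49.0,0.0,0.0,0.0,-0.083],[1,-22.4,-48.2,0.0,0.0,0.0,-0.083],[1,-23.6,-47.4,0.0,0.0,0.0,-0.083],[1,-24.8,-46.6,0.0,0.0,0.0,-0.083]]
```

play_rows --pt "1 -24 -55 -2 0 0 -0.08" --pt "1 -26 -55 0 0 0 -0.08" --pt "1 -27 -55 0 0 0 -0.08" --pt "1 -28 -54 0 0 0 -0.08" --pt "1 -28 -52 0 0 0 -0.08" --pt "1 -25 -52 0 0 0 -0.08" --pt "1 -14 -53 0 0 0 -0.08" --pt "1 -15 -52 0 0 0 -0.08"

```text
clock: 1.1
tool_pos: [0.4542, -0.1756, 0.2369]
eef_rot: [0.961, -0.277, -0.001, 0.0]
contact_force: [1.0, -0.4, -0.5]
opening: 1.0
```

```bash
python3 - <<'E'
from plan import *
st()
s=r.get_state();p=s['tool_pos'];a0=np.degrees(np.arctan2(p[1],p[0]));r0=np.hypot(p[0],p[1]);print(a0,r0)
tx=Ro.from_quat(s['eef_rot']).apply([1,0,0]);y0=np.degrees(np.arctan2(tx[1],tx[0]))
w=[]
n=16
for k in range(1,n+1):
    az=np.radians(a0+(28-a0)*k/n); rr=r0+(.46-r0)*k/n
    w.append((rr*np.cos(az),rr*np.sin(az),.25,y0+(6.9-y0)*k/n))
rows(w,1)
E
```

```text
t 1.1 p [ 0.4542 -0.1756  0.2369] yaw -32.14 z [-0.003  0.001 -1.   ] F [ 1.  -0.4 -0.5] op 1.0
-21.14420539441615 0.48694066598219143
[[1,-7.3,-25.1,-13.1,0.001,0.003,-0.043],[1,-7.6,-24.9,0.0,0.0,0.0,-0.043],[1,-7.8,-24.7,0.0,0.0,0.0,-0.043],[1,-8.1,-24.6,0.0,0.0,0.0,-0.043],[1,-8.3,-24.4,0.0,0.0,0.0,-0.043],[1,-8.5,-24.2,0.0,0.0,0.0,-0.043],[1,-8.8,-24.0,0.0,0.0,0.0,-0.043],[1,-9.0,-23.8,0.0,0.0,0.0,-0.043]]
[[1,-9.3,-23.6,0.0,0.0,0.0,-0.043],[1,-9.5,-23.5,0.0,0.0,0.0,-0.043],[1,-9.7,-23.3,0.0,0.0,0.0,-0.043],[1,-9.9,-23.1,0.0,0.0,0.0,-0.043],[1,-10.2,-22.9,0.0,0.0,0.0,-0.043],[1,-10.4,-22.7,0.0,0.0,0.0,-0.043],[1,-10.6,-22.5,0.0,0.0,0.0,-0.043],[1,-10.8,-22.3,0.0,0.0,0.0,-0.043]]
```

Tracking is good. Continue in 8 rows, then look with the wrist camera.

play_rows --pt "1 -15 -50 -13 0 0 -0.086" --pt "1 -16 -49 0 0 0 -0.086" --pt "1 -17 -48 0 0 0 -0.086" --pt "1 -18 -48 0 0 0 -0.086" --pt "1 -19 -47 0 0 0 -0.086" --pt "1 -20 -46 0 0 0 -0.086" --pt "1 -20 -45 0 0 0 -0.086" --pt "1 -21 -45 0 0 0 -0.086"

```text
clock: 2.1
tool_pos: [0.409, 0.2287, 0.2496]
eef_rot: [0.997, 0.075, -0.001, -0.001]
contact_force: [0.9, -0.3, 0.5]
opening: 0.999
```

```bash
python3 - <<'E'
from plan import *
st(); c=r.get_calibration('wrist'); save('wrist','w1.png'); st()
import pickle; pickle.dump(c,open('w1.pkl','wb'))
save('top','t1.png')
print(px('wrist',(.411,.248,.087),c))
E
```

```text
t 2.1 p [0.409  0.2287 0.2496] yaw 8.58 z [-0.002  0.003 -1.   ] F [ 0.9 -0.3  0.5] op 0.999
t 2.15 p [0.4048 0.2362 0.2503] yaw 9.35 z [-0.003  0.009 -1.   ] F [-3.4  5.5  0.4] op 1.003
(np.float64(284.1906582864587), np.float64(172.2513434184129))
```

View pics/w1.png

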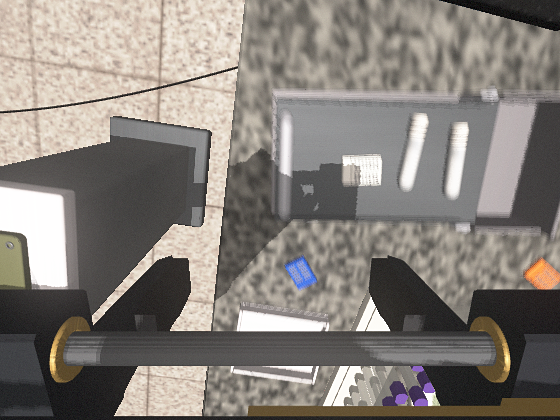

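```bash
python3 - <<'E'
from plan import *
import pickle
st(); c=r.get_calibration('wrist'); im=save('wrist','w2.png'); st()
pickle.dump(c,open('w2.pkl','wb'))
cv2.imwrite('pics/w2c.png',cv2.resize(im[70:270,240:500,::-1],None,fx=3,fy=3,interpolation=cv2.INTER_CUBIC))
print(px('wrist',(.411,.248,.087),c))
E
```

```text
t 2.2 p [0.4065 0.2331 0.2502] yaw 9.09 z [-0.003  0.007 -1.   ] F [ 0.3 -0.3  0.7] op 0.998
t 2.25 p [0.408  0.2298 0.2498] yaw 8.79 z [-0.002  0.004 -1.   ] F [ 0.6 -0.8 -0.3] op 0.999
(np.float64(286.31056256886393), np.float64(177.89610358776562))
```

View pics/w2c.png

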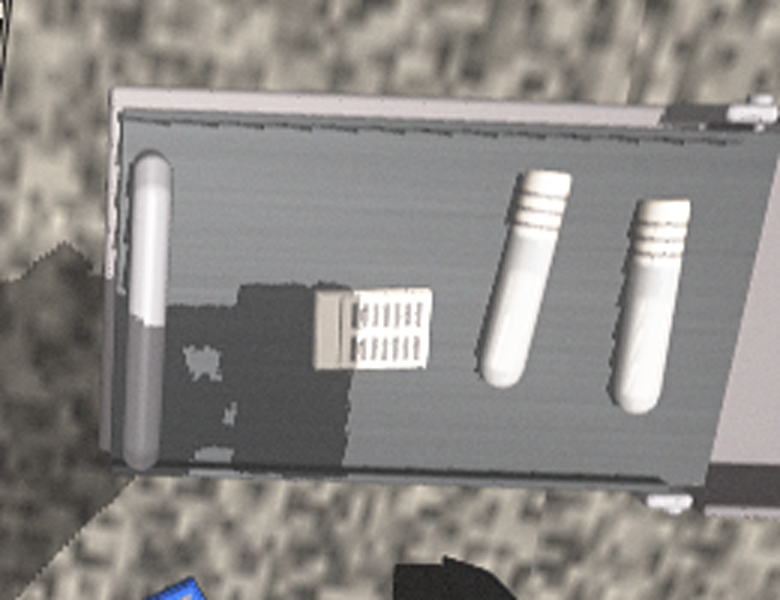

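The crop shows the white cassette at about (364,180) of the wrist picture, slots up; tubes to its right at (416,163) and (457,172); handle ends at (290,121) and (287,226). The blue one is outside the board and not meant.

```bash
python3 - <<'E'
from plan import *
import pickle
c=pickle.load(open('w2.pkl','rb'))
f=lambda u,v,z:ray('wrist',240+u/3,70+v/3,z,c)
a,b=f(151,154,.087),f(142,466,.087); print(a,b,(a+b)/2,np.linalg.norm(a-b),np.degrees(np.arctan2(*(a-b)[1::-1])))
k=[f(*q,.053) for q in [(316,290),(433,290),(430,370),(314,369)]]; print(np.array(k).round(4),np.mean(k,0))
E
```

```text
[0.40609827 0.29932257 0.087     ] [0.41979024 0.20133582 0.087     ] [0.41294426 0.2503292  0.087     ] 0.09893873642329183 97.954600387658
[[0.471  0.2622 0.053 ]
 [0.5108 0.2686 0.053 ]
 [0.5169 0.2408 0.053 ]
 [0.4764 0.2347 0.053 ]] [0.49378921 0.25158313 0.053     ]
```

```bash
python3 - <<'E'
from plan import *
st(); lin((.412,.2495,.069,7.5),6,.8)
E
```

```text
t 2.25 p [0.408  0.2298 0.2498] yaw 8.79 z [-0.002  0.004 -1.   ] F [ 0.6 -0.8 -0.3] op 0.999
[[0.8,1.2,-3.0,30.1,-0.004,0.002,0.004],[0.8,1.1,-3.2,30.1,0.0,0.0,0.004],[0.8,1.1,-3.2,30.1,0.0,0.0,0.004],[0.8,1.1,-3.2,30.1,0.0,0.0,0.004],[0.8,1.1,-3.2,30.1,0.0,0.0,0.004],[0.8,1.1,-3.2,30.1,0.0,0.0,0.004]]
```

play_rows --pt "0.8 2 -7 20 -0.004 0.002 0.004" --pt "0.8 2 -6 25 0 0 0.004" --pt "0.8 1 -4 25 0 0 0.004" --pt "0.8 1 -3 25 0 0 0.004" --pt "0.8 0 0 25 0 0 0.004" --pt "0.8 0 0 20 0 0 0" --pt "0.8 0 0 0 0 0 0" --pt "0.8 0 0 0 0 0 0"

```text
clock: 3.25
tool_pos: [0.4176, 0.2396, 0.1049]
eef_rot: [0.998, 0.056, 0.001, 0.005]
contact_force: [-0.9, -0.7, 0.4]
opening: 0.799
```

```bash
python3 - <<'E'
from plan import *
import pickle
st(); c=r.get_calibration('wrist'); save('wrist','w3.png'); st(); lin((.412,.2495,.068,7.5),2,.8)
print(px('wrist',(.412,.2495,.087),c))
E
```

```text
t 3.25 p [0.4176 0.2396 0.1049] yaw 6.47 z [ 0.003 -0.009 -1.   ] F [-0.9 -0.7  0.4] op 0.799
t 3.3 p [0.4176 0.2396 0.105 ] yaw 6.46 z [ 0.003 -0.009 -1.   ] F [ 1.3 -0.4  0.8] op 0.805
[[0.8,-2.3,-5.4,18.4,0.01,-0.002,-0.009],[0.8,-2.2,-5.3,18.5,0.0,0.0,-0.009]]
(np.float64(269.8987036278074), np.float64(241.62627766302143))
```

View pics/w3.png

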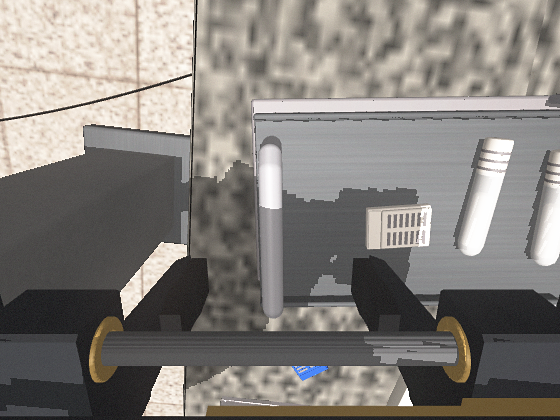

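```bash
python3 - <<'E'
from plan import *
c=r.get_calibration('wrist')
a,b=[ray('wrist',u,v,.087,c) for u,v in [(271,138),(271,316)]];print(a,b,(a+b)/2,np.linalg.norm(a-b),np.degrees(np.arctan2(*(a-b)[1::-1]))-90)
k=[ray('wrist',u,v,.053,c) for u,v in [(367,208),(431,205),(430,245),(366,249)]];print(np.mean(k,0))
print(px('wrist',r.get_state()['tool_pos'],c))
E
```

```text
[0.40696027 0.30319698 0.087     ] [0.41747129 0.2032786  0.087     ] [0.41221578 0.25323779 0.087     ] 0.10046972138901737 6.005201939073828
[0.49236529 0.25332878 0.053     ]
(np.float64(278.262688483747), np.float64(276.21572039684713))
```

play_rows --pt "0.7 -3 -6 15 0.009 0 -0.005" --pt "0.6 -2.5 -6 15 0 0 0" --pt "0.5 0 0 8 0 0 0" --pt "0.3 0 0 0 0 0 0" --pt "0 0 0 0 0 0 0" --pt "0 0 0 0 0 0 0" --pt "0 0 0 0 0 0 0" --pt "0 0 0 0 0 0 0" --grip_force 15

```text
clock: 4.3
tool_pos: [0.4121, 0.2506, 0.0702]
eef_rot: [0.998, 0.058, 0.003, -0.002]
contact_force: [1.6, -0.1, -2.5]
opening: 0.125
```

```bash
python3 - <<'E'
from plan import *
st(); save('scene','s2.png')
im=cv2.imread('pics/s2.png')
cv2.imwrite('pics/s2c.png',cv2.resize(im[180:370,110:340],None,fx=3,fy=3))
E
```

```text
t 4.3 p [0.4121 0.2506 0.0702] yaw 6.6 z [ 0.006  0.004 -1.   ] F [ 1.6 -0.1 -2.5] op 0.125
```

View pics/s2c.png

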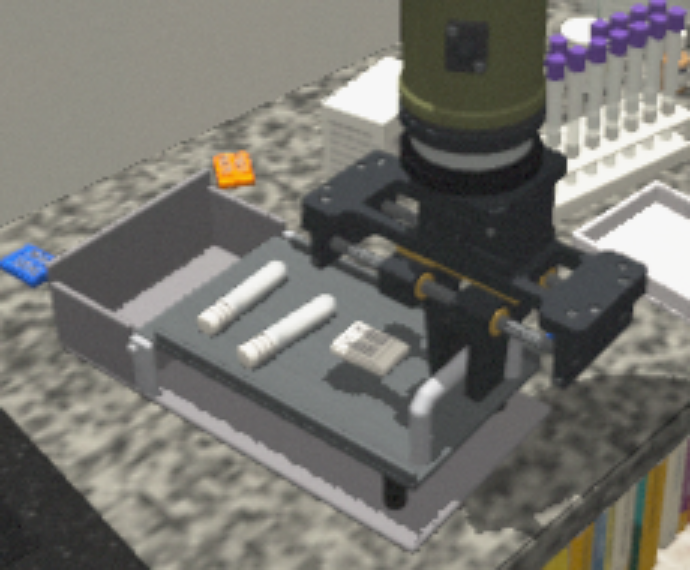

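play_rows --pt "0 2 0 -8 0 0 0" --pt "0 2.2 0 -8 0 0 0" --pt "0 2.4 0 -8 0 0 0" --pt "0 2.7 0 -8 0 0 0" --pt "0 3 0 -8 0 0 0" --pt "0 3.3 0 -8 0 0 0" --pt "0 3.6 0 -8 0 0 0" --pt "0 3.8 0 -7 0 0 0"

```text
clock: 5.35
tool_pos: [0.4397, 0.2541, 0.1383]
eef_rot: [0.998, 0.057, 0.006, -0.003]
contact_force: [3.6, 2.2, -6.8]
opening: 0.126
```

```bash
python3 - <<'E'
from plan import *
st(); save('scene','s3.png')
im=cv2.imread('pics/s3.png')
cv2.imwrite('pics/s3c.png',cv2.resize(im[180:370,110:340],None,fx=3,fy=3))
E
```

```text
t 5.35 p [0.4397 0.2541 0.1383] yaw 6.48 z [ 0.011  0.007 -1.   ] F [ 3.6  2.2 -6.8] op 0.126
```

View pics/s3c.png

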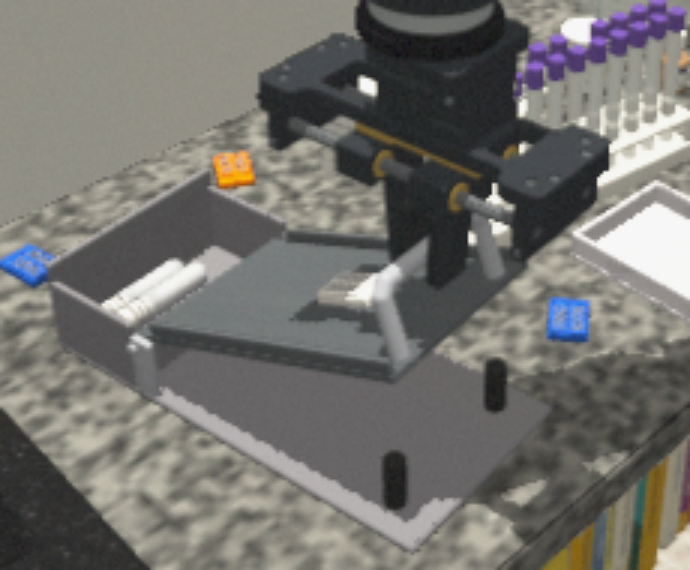

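Both tubes are in the trough (crop 155,285) and the cassette is still on the tilted board (350,290). Hold briefly, then lower.

play_rows --pt "0 0 0 0 0 0 0" --pt "0 0 0 0 0 0 0" --pt "0 0 0 0 0 0 0" --pt "0 0 0 0 0 0 0" --pt "0 -2.5 0 4 0 0 0" --pt "0 -3 0 6 0 0 0" --pt "0 -3 0 6 0 0 0" --pt "0 -3 0 6 0 0 0"

```text
clock: 6.4
tool_pos: [0.4268, 0.2525, 0.1151]
eef_rot: [0.998, 0.057, 0.005, -0.003]
contact_force: [2.7, 0.2, -0.9]
opening: 0.128
```

```bash
python3 - <<'E'
from plan import *
st()
E
```

```text
t 6.4 p [0.4268 0.2525 0.1151] yaw 6.52 z [ 0.01   0.006 -1.   ] F [ 2.7  0.2 -0.9] op 0.128
```

play_rows --pt "0 -2.3 0 6 0 0 0" --pt "0 -2.2 0 6 0 0 0" --pt "0 -2 0 6 0 0 0" --pt "0 -1.9 0 6 0 0 0" --pt "0 -1.8 0 6 0 0 0" --pt "0 -1.6 0 6 0 0 0" --pt "0 -1 0 4 0 0 0" --pt "0 0 0 1 0 0 0"

```text
clock: 7.4
tool_pos: [0.4121, 0.2507, 0.0722]
eef_rot: [0.998, 0.058, 0.005, -0.002]
contact_force: [-3.2, -1.8, 19.7]
opening: 0.13
```

```bash
python3 - <<'E'
from plan import *
st(); save('scene','s4.png')
im=cv2.imread('pics/s4.png')
cv2.imwrite('pics/s4c.png',cv2.resize(im[180:370,110:340],None,fx=3,fy=3))
E
```

```text
t 7.4 p [0.4121 0.2507 0.0722] yaw 6.6 z [ 0.009  0.004 -1.   ] F [-3.2 -1.8 19.7] op 0.13
```

View pics/s4c.png

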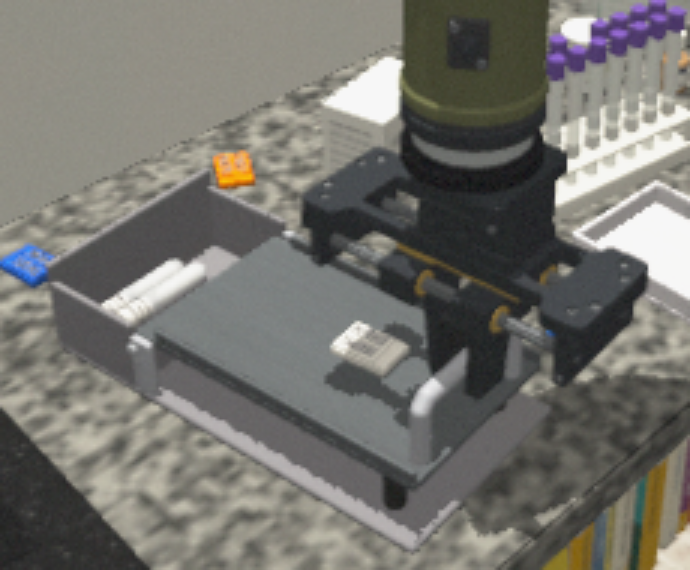

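play_rows --pt "0 0 0 -0.5 0 0 0" --pt "0.2 0 0 0 0 0 0" --pt "0.5 0 0 0 0 0 0" --pt "0.5 0 0 0 0 0 0" --pt "0.5 0 0 -10 0 0 0" --pt "0.5 0 0 -25 0 0 0" --pt "0.5 0 0 -35 0 0 0" --pt "0.5 0 0 -20 0 0 0"

```text
clock: 8.45
tool_pos: [0.411, 0.2495, 0.1656]
eef_rot: [0.998, 0.057, 0.004, -0.001]
contact_force: [-0.4, -0.8, 0.3]
opening: 0.502
```

```bash
python3 - <<'E'
from plan import *
st(); lin((.44,.20,.20,96),8,.6)
E
```

```text
t 8.45 p [0.411  0.2495 0.1656] yaw 6.57 z [ 0.008  0.002 -1.   ] F [-0.4 -0.8  0.3] op 0.502
[[0.6,2.9,6.6,-4.3,0.0,-0.008,-0.195],[0.6,1.6,7.0,-4.3,0.0,0.0,-0.195],[0.6,0.2,7.2,-4.3,0.0,0.0,-0.195],[0.6,-1.2,7.1,-4.3,0.0,0.0,-0.195],[0.6,-2.6,6.7,-4.3,0.0,0.0,-0.195],[0.6,-3.8,6.1,-4.3,0.0,0.0,-0.195],[0.6,-4.9,5.2,-4.3,0.0,0.0,-0.195],[0.6,-5.8,4.2,-4.3,0.0,0.0,-0.195]]
```

```bash
python3 - <<'E'
from plan import *
print(r.get_state()['q'].round(2)); lin((.485,.252,.17,97.5),9,.6)
E
```

```text
[-0.38  0.65 -0.41  2.06  0.52  0.52 -1.06]
[[0.6,8.2,0.7,-0.4,0.0,-0.008,-0.176],[0.6,8.0,2.1,-0.5,0.0,0.0,-0.176],[0.6,7.5,3.5,-0.5,0.0,0.0,-0.176],[0.6,6.7,4.7,-0.5,0.0,0.0,-0.176],[0.6,5.8,5.8,-0.5,0.0,0.0,-0.176],[0.6,4.7,6.7,-0.5,0.0,0.0,-0.176],[0.6,3.4,7.5,-0.5,0.0,0.0,-0.176],[0.6,2.1,8.0,-0.5,0.0,0.0,-0.176]]
[[0.6,0.7,8.2,-0.5,0.0,0.0,-0.176]]
```

play_rows --pt "0.5 8 1 0 0 -0.008 -0.18" --pt "0.5 8 2 0 0 0 -0.18" --pt "0.5 7.5 3.5 0 0 0 -0.18" --pt "0.5 6.7 4.7 0 0 0 -0.18" --pt "0.5 5.8 5.8 0 0 0 -0.18" --pt "0.5 4.7 6.7 0 0 0 -0.18" --pt "0.5 3.4 7.5 0 0 0 -0.18" --pt "0.5 2 8 0 0 0 -0.18"

```text
clock: 9.45
tool_pos: [0.4795, 0.2514, 0.1739]
eef_rot: [0.697, 0.718, 0.003, 0.003]
contact_force: [-0.3, 1.0, 0.8]
opening: 0.497
```

play_rows --pt "0.5 0 8 0 0 0 -0.1" --pt "0.5 0 0 0 0 0 0" --pt "0.5 0 0 0 0 0 0" --pt "0.5 0 0 0 0 0 0" --pt "0.5 0 0 0 0 0 0" --pt "0.5 0 0 0 0 0 0" --pt "0.5 0 0 0 0 0 0" --pt "0.5 0 0 0 0 0 0"

```text
clock: 10.45
tool_pos: [0.4872, 0.2504, 0.1756]
eef_rot: [0.66, 0.751, 0.002, 0.004]
contact_force: [0.3, 0.8, 0.1]
opening: 0.502
```

```bash
python3 - <<'E'
from plan import *
import pickle
st(); c=r.get_calibration('wrist'); im=save('wrist','w4.png'); st()
pickle.dump(c,open('w4.pkl','wb'))
E
```

```text
t 10.45 p [0.4872 0.2504 0.1756] yaw 97.37 z [ 0.009 -0.002 -1.   ] F [0.3 0.8 0.1] op 0.502
t 10.5 p [0.4872 0.2504 0.1756] yaw 97.37 z [ 0.009 -0.002 -1.   ] F [-0.8  0.1 -0.1] op 0.499
```

View pics/w4.png

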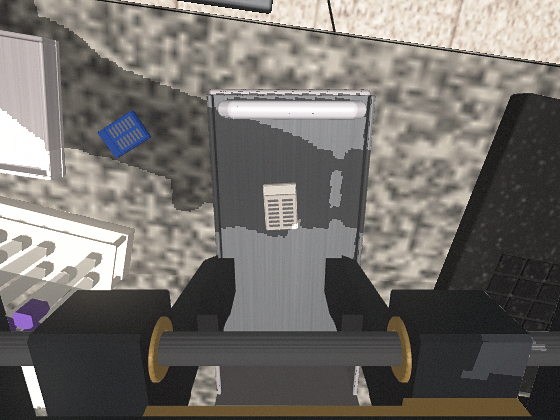

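```bash
python3 - <<'E'
import cv2
im=cv2.imread('pics/w4.png'); cv2.imwrite('pics/w4c.png',cv2.resize(im[165:245,235:335],None,fx=7,fy=7,interpolation=cv2.INTER_CUBIC))
E
```

```text
(no output)
```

View pics/w4c.png

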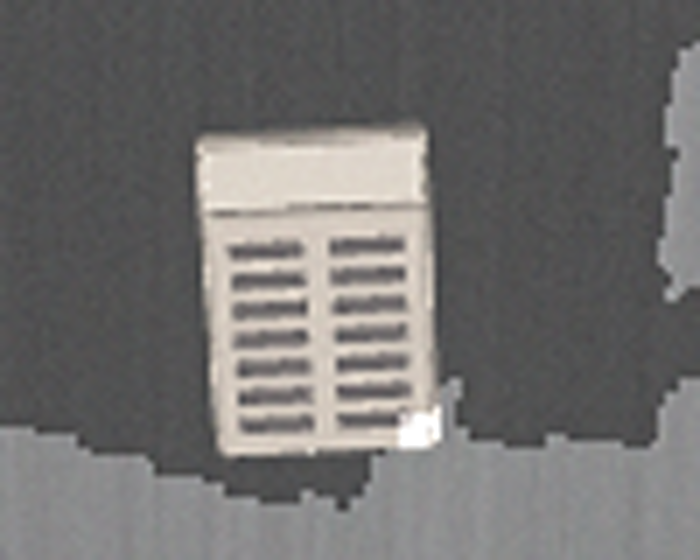

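```bash
python3 - <<'E'
from plan import *
import pickle
c=pickle.load(open('w4.pkl','rb'))
k=np.array([ray('wrist',235+u/7,165+v/7,.053,c) for u,v in [(198,138),(428,128),(440,442),(220,452)]]);print(k.round(4),k.mean(0))
for a,b in [(0,3),(1,2)]: d=k[b]-k[a];print(np.degrees(np.arctan2(d[1],d[0])),np.linalg.norm(d))
d=k[0]-k[1];print(np.degrees(np.arctan2(-d[0],d[1])))
m=k.mean(0); lin((m[0],m[1],.048,97.5+0),6,.5)
E
```

```text
[[0.4752 0.2357 0.053 ]
 [0.4705 0.2623 0.053 ]
 [0.5094 0.2694 0.053 ]
 [0.5142 0.2428 0.053 ]] [0.4923161  0.25255444 0.053     ]
10.391771289229993 0.03968621528594384
10.40735735474638 0.03956056373950818
-170.02395258343913
[[0.5,0.3,0.7,21.3,0.009,0.003,-0.0],[0.5,0.3,0.9,21.3,0.0,0.0,-0.0],[0.5,0.3,0.9,21.3,0.0,0.0,-0.0],[0.5,0.3,0.9,21.3,0.0,0.0,-0.0],[0.5,0.3,0.9,21.3,0.0,0.0,-0.0],[0.5,0.3,0.9,21.3,0.0,0.0,-0.0]]
```

play_rows --pt "0.5 2 4 20 0.009 0.003 -0.03" --pt "0.5 1 2 25 0 0 -0.02" --pt "0.5 0 0 25 0 0 0" --pt "0.5 0 0 25 0 0 0" --pt "0.5 0 0 15 0 0 0" --pt "0.5 0 0 0 0 0 0" --pt "0.5 0 0 0 0 0 0" --pt "0.5 0 0 0 0 0 0"

```text
clock: 11.5
tool_pos: [0.4951, 0.2559, 0.0645]
eef_rot: [0.641, 0.767, 0.002, 0.001]
contact_force: [-0.4, 0.4, -1.1]
opening: 0.502
```

```bash
python3 - <<'E'
from plan import *
st(); lin((.4923,.2525,.048,100.4),2,.5)
E
```

```text
t 11.5 p [0.4951 0.2559 0.0645] yaw 100.25 z [ 0.004  0.003 -1.   ] F [-0.4  0.4 -1.1] op 0.502
[[0.5,-1.4,-1.7,8.3,0.004,-0.002,-0.001],[0.5,-1.4,-1.7,8.3,0.0,0.0,-0.001]]
```

play_rows --pt "0.5 -2.8 -3.4 7 0.004 -0.002 0" --pt "0.5 0 0 7 0 0 0" --pt "0.5 0 0 3 0 0 0" --pt "0.5 0 0 0 0 0 0" --pt "0.5 0 0 0 0 0 0" --pt "0.5 0 0 0 0 0 0" --pt "0.5 0 0 0 0 0 0" --pt "0.5 0 0 0 0 0 0" --grip_force 15

```text
clock: 12.5
tool_pos: [0.4927, 0.2527, 0.0475]
eef_rot: [0.641, 0.767, 0.001, 0.0]
contact_force: [0.7, -0.6, 0.6]
opening: 0.499
```

```bash
python3 - <<'E'
from plan import *
st()
E
```

```text
t 12.5 p [0.4927 0.2527 0.0475] yaw 100.23 z [ 0.002  0.001 -1.   ] F [ 0.7 -0.6  0.6] op 0.499
```

play_rows --pt "0.35 0 0 0 0 0 0" --pt "0.2 0 0 0 0 0 0" --pt "0.1 0 0 0 0 0 0" --pt "0.1 0 0 0 0 0 0" --pt "0.1 0 0 0 0 0 0" --pt "0.1 0 0 -6 0 0 0" --pt "0.1 0 0 -12 0 0 0" --pt "0.1 0 0 -15 0 0 0"

```text
clock: 13.5
tool_pos: [0.4922, 0.2523, 0.0818]
eef_rot: [0.641, 0.767, 0.0, 0.0]
contact_force: [-0.6, -0.4, 0.2]
opening: 0.314
```

```bash
python3 - <<'E'
from plan import *
st(); save('scene','s5.png')
im=cv2.imread('pics/s5.png')
cv2.imwrite('pics/s5c.png',cv2.resize(im[180:370,110:340],None,fx=3,fy=3))
E
```

```text
t 13.5 p [0.4922 0.2523 0.0818] yaw 100.25 z [ 0.  0. -1.] F [-0.6 -0.4  0.2] op 0.314
```

View pics/s5c.png

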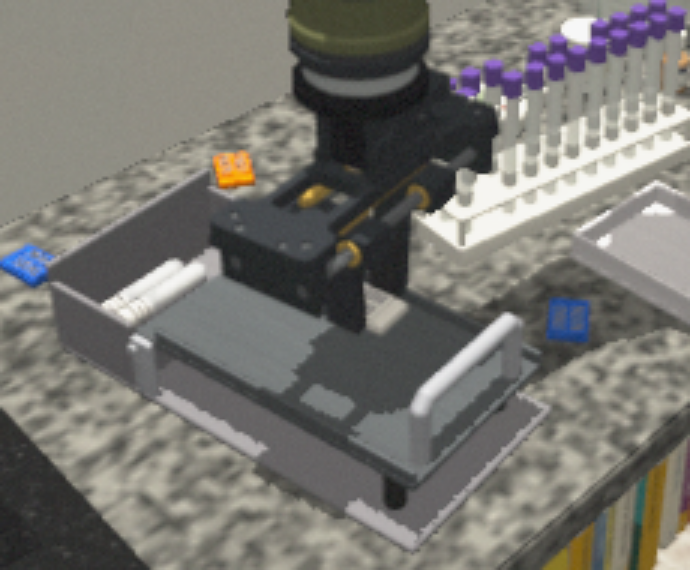

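```bash
python3 - <<'E'
from plan import *
s=r.get_state();p=s['tool_pos']; p2=(.485,.235,.19,99)
W=[(.4922,.2523,.11,100.2),(.49,.25,.15,100),(.487,.24,.18,99.5),(.481,.21,.19,98.5)]
for k in range(1,9): W.append((.481-.041*k/8,.21-.222*k/8,.19,98.5-9.5*k/8))
rows(W+[W[-1]]*4,.1)
E
```

```text
[[0.1,-0.8,-0.9,-26.2,0.003,-0.002,0.001],[0.1,-1.9,-2.6,-40.0,0.0,0.0,0.003],[0.1,-9.3,-4.7,-30.0,0.0,0.0,0.009],[0.1,-28.6,-10.9,-10.0,0.0,0.0,0.017],[0.1,-26.7,-9.2,0.0,0.0,0.0,0.021],[0.1,-26.9,-8.6,0.0,0.0,0.0,0.021],[0.1,-27.0,-8.1,0.0,0.0,0.0,0.021],[0.1,-27.2,-7.5,0.0,0.0,0.0,0.021]]
[[0.1,-27.4,-6.9,0.0,0.0,0.0,0.021],[0.1,-27.5,-6.4,0.0,0.0,0.0,0.021],[0.1,-27.6,-5.8,0.0,0.0,0.0,0.021],[0.1,-27.7,-5.2,0.0,0.0,0.0,0.021],[0.1,0.0,0.0,0.0,0.0,0.0,0.0],[0.1,0.0,0.0,0.0,0.0,0.0,0.0],[0.1,0.0,0.0,0.0,0.0,0.0,0.0],[0.1,0.0,0.0,0.0,0.0,0.0,0.0]]
```

play_rows --pt "0.1 0 0 -26 0 0 0" --pt "0.1 -2 -3 -38 0 0 0" --pt "0.1 -9 -5 -30 0 0 0.009" --pt "0.1 -28 -11 -10 0 0 0.017" --pt "0.1 -27 -9 0 0 0 0.021" --pt "0.1 -27 -9 0 0 0 0.021" --pt "0.1 -27 -8 0 0 0 0.021" --pt "0.1 -27 -8 0 0 0 0.021"

```text
clock: 14.55
tool_pos: [0.4601, 0.0996, 0.1966]
eef_rot: [0.682, 0.731, 0.007, 0.002]
contact_force: [-0.2, -0.2, 0.5]
opening: 0.316
```

play_rows --pt "0.1 -27 -7 0 0 0 0.021" --pt "0.1 -27 -6 0 0 0 0.021" --pt "0.1 -27 -6 0 0 0 0.021" --pt "0.1 -27 -5 0 0 0 0.021" --pt "0.1 -10 0 0 0 0 0" --pt "0.1 0 0 0 0 0 0" --pt "0.1 0 0 0 0 0 0" --pt "0.1 0 0 0 0 0 0"

```text
clock: 15.55
tool_pos: [0.4402, -0.0219, 0.1993]
eef_rot: [0.712, 0.702, 0.009, 0.004]
contact_force: [0.3, 0.2, -0.5]
opening: 0.311
```

```bash
python3 - <<'E'
from plan import *
st(); save('wrist','w6.png'); lin((.44,-.0117,.03,89),8,.1)
E
```

```text
t 15.55 p [ 0.4402 -0.0219  0.1993] yaw 89.15 z [ 0.019  0.008 -1.   ] F [ 0.3  0.2 -0.5] op 0.311
[[0.1,1.1,-0.4,21.2,0.019,-0.008,0.0],[0.1,1.3,-0.1,21.2,0.0,0.0,0.0],[0.1,1.3,-0.1,21.2,0.0,0.0,0.0],[0.1,1.3,-0.1,21.2,0.0,0.0,0.0],[0.1,1.3,-0.1,21.2,0.0,0.0,0.0],[0.1,1.3,-0.1,21.2,0.0,0.0,0.0],[0.1,1.3,-0.1,21.2,0.0,0.0,0.0],[0.1,1.3,-0.1,21.2,0.0,0.0,0.0]]
```

View pics/w6.png

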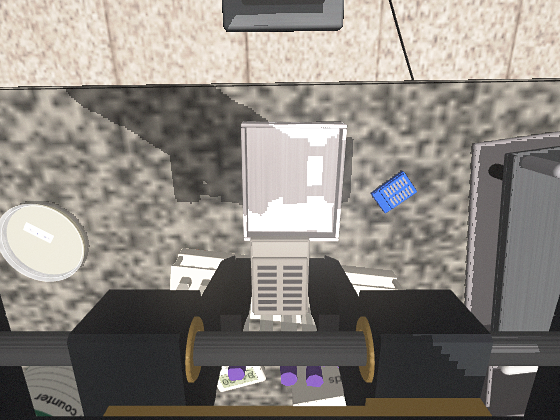

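```bash
python3 - <<'E'
from plan import *
c=r.get_calibration('wrist')
k=np.array([ray('wrist',u,v,.022,c) for u,v in [(242,124),(348,124),(338,241),(245,241)]]);print(k.round(3),k.mean(0))
E
```

```text
[[ 0.383 -0.054  0.022]
 [ 0.384  0.045  0.022]
 [ 0.504  0.041  0.022]
 [ 0.502 -0.057  0.022]] [ 0.44334177 -0.0060575   0.022     ]
```

play_rows --pt "0.1 6 0 15 0.018 -0.008 0" --pt "0.1 6 0 25 0 0 0" --pt "0.1 1 0 30 0 0 0" --pt "0.1 0 0 30 0 0 0" --pt "0.1 0 0 30 0 0 0" --pt "0.1 0 0 20 0 0 0" --pt "0.1 0 0 10 0 0 0" --pt "0.1 0 0 0 0 0 0"

```text
clock: 16.6
tool_pos: [0.4446, -0.0015, 0.0348]
eef_rot: [0.71, 0.705, 0.003, 0.0]
contact_force: [0.1, 0.8, 0.1]
opening: 0.311
```

```bash
python3 - <<'E'
from plan import *
st(); lin((.4415,-.0095,.008,89),3,.1)
E
```

```text
t 16.6 p [ 0.4446 -0.0015  0.0348] yaw 89.6 z [ 0.005  0.004 -1.   ] F [0.1 0.8 0.1] op 0.311
[[0.1,-2.7,-1.1,8.9,0.005,-0.004,0.004],[0.1,-2.7,-1.0,8.9,0.0,0.0,0.004],[0.1,-2.7,-1.0,8.9,0.0,0.0,0.004]]
```

play_rows --pt "0.1 -8 -3 3 0.005 -0.004 0" --pt "0.1 0 0 8 0 0 0" --pt "0.1 0 0 7 0 0 0" --pt "0.1 0 0 4 0 0 0" --pt "0.1 0 0 2 0 0 0" --pt "0.1 0 0 0 0 0 0" --pt "0.1 0 0 0 0 0 0" --pt "0.1 0 0 0 0 0 0"

```text
clock: 17.6
tool_pos: [0.4427, -0.0107, 0.0115]
eef_rot: [0.71, 0.705, 0.001, 0.001]
contact_force: [-0.2, 0.4, -0.4]
opening: 0.313
```

```bash
python3 - <<'E'
from plan import *
st()
E
```

```text
t 17.6 p [ 0.4427 -0.0107  0.0115] yaw 89.58 z [ 0.003 -0.001 -1.   ] F [-0.2  0.4 -0.4] op 0.313
```

play_rows --pt "0.1 0 0 2 0 0 0" --pt "0.1 0 0 2 0 0 0" --pt "0.1 0 0 1 0 0 0" --pt "0.1 0 0 0 0 0 0" --pt "0.1 0 0 0 0 0 0" --pt "0.1 0 0 0 0 0 0" --pt "0.1 0 0 0 0 0 0" --pt "0.1 0 0 0 0 0 0"

```text
clock: 18.6
tool_pos: [0.4428, -0.0107, 0.0065]
eef_rot: [0.71, 0.705, 0.001, 0.002]
contact_force: [-0.8, -0.2, 0.2]
opening: 0.311
```

```bash
python3 - <<'E'
from plan import *
st()
E
```

```text
t 18.6 p [ 0.4428 -0.0107  0.0065] yaw 89.59 z [ 0.003 -0.001 -1.   ] F [-0.8 -0.2  0.2] op 0.311
```

Bottom now essentially at the floor (within about 1 mm). Release and rise.

play_rows --pt "0.33 0 0 0 0 0 0" --pt "0.36 0 0 0 0 0 0" --pt "0.42 0 0 0 0 0 0" --pt "0.45 0 0 0 0 0 0" --pt "0.45 0 0 -10 0 0 0" --pt "0.45 0 0 -30 0 0 0" --pt "0.45 0 0 -40 0 0 0" --pt "0.45 0 0 -40 0 0 0"

```text
clock: 19.6
tool_pos: [0.4406, -0.0105, 0.127]
eef_rot: [0.709, 0.705, -0.002, -0.001]
contact_force: [-0.1, -0.1, 0.2]
opening: 0.451
```

play_rows --pt "0.45 0 25 -40 0 0 0" --pt "0.45 0 40 -10 0 0 0" --pt "0.45 0 10 0 0 0 0" --pt "0.45 0 0 0 0 0 0" --pt "0.45 0 0 0 0 0 0" --pt "0.45 0 0 0 0 0 0" --pt "0.45 0 0 0 0 0 0" --pt "0.45 0 0 0 0 0 0"

```text
clock: 20.6
tool_pos: [0.5117, -0.0113, 0.1788]
eef_rot: [0.708, 0.706, -0.005, -0.002]
contact_force: [0.2, 0.1, -1.2]
opening: 0.451
```

```bash
python3 - <<'E'
from plan import *
st(); c=r.get_calibration('wrist');a=save('wrist','w7.png'); b=save('scene','s7.png')
im=np.hstack([cv2.resize(a[60:340,160:440],(400,400)),cv2.resize(b[220:370,110:390],(400,214)).repeat(1,0) if 0 else cv2.copyMakeBorder(cv2.resize(b[200:380,110:390],(400,257)),0,143,0,0,cv2.BORDER_CONSTANT)])
cv2.imwrite('pics/m7.png',im[:,:,::-1]); import pickle; pickle.dump(c,open('w7.pkl','wb'))
E
```

```text
t 20.6 p [ 0.5117 -0.0113  0.1788] yaw 89.88 z [-0.009 -0.003 -1.   ] F [ 0.2  0.1 -1.2] op 0.451
```

View pics/m7.png

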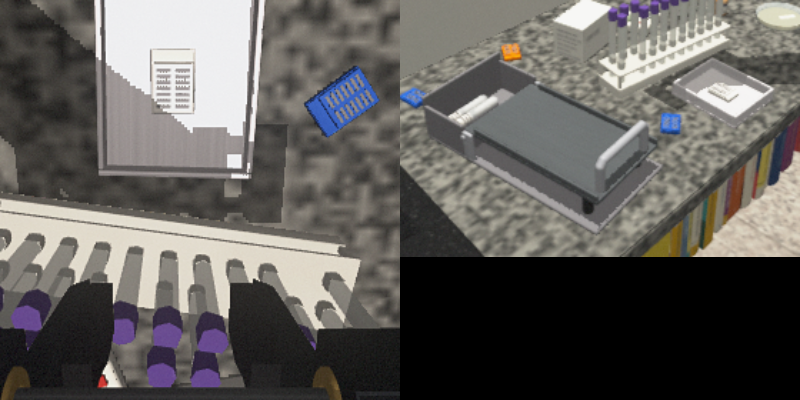

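```bash
python3 - <<'E'
from plan import *
st(); print(r.finish_job())
E
```

```text
t 20.7 p [ 0.5119 -0.0113  0.1789] yaw 89.88 z [-0.009 -0.003 -1.   ] F [-0.1 -0.6  0.4] op 0.45
the job is handed in; nothing more can be done
None
```

The job is done and was handed in at 20.7 s. I gripped the handle and tilted the board to about 0.36 rad, worked out from the handle's rise. That is slightly above the 0.25–0.35 range but below the 0.5 stop. Both tubes rolled into the trough without the gripper going near them, and the cassette stayed on the board.

I then lowered the board, gripped the cassette across its 28 mm width, set it near the middle of the tray and let go.

- **Last pictures:** both tubes lie in the trough, the board is down, and the cassette lies flat and slots up in the tray. I read these by eye and did not compute final positions.
- **Culture dish:** I never touched it, but I did not measure its position again at the end.
- **Forces:** the arm was clear with about 0 N on it at hand-in. The highest force I read was about 20 N, when the board met its feet.
- **Measurements that disagreed:** the overhead and wrist cameras differed by up to 7 mm on the tray centre and about 5 mm on the cassette and handle. I used the close wrist measurements for the grasps and a value in between for placing.

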